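# Unweight a sample pot and show it to the inspection camera

## Robot

A 6-joint arm with a two-finger parallel gripper is mounted at the origin on the work surface. World frame = base frame: x ahead of the robot, y to its left, z up, the work surface at z = 0. Lengths are in m, angles in rad, forces in N, time in s.
With the tool pointing down it reaches from about 0.4 to 0.825 m from the base axis. Payload 7 kg.
Tool frame: the origin (TCP) lies on the centre line of the jaws, within the pads' length; the fingertips stand 22 mm ahead of it and the grasp point (between the pads) lies 3 mm ahead of it; z points along the fingers, y is the line along which they close (so a half turn about z gives the same grasp; the last joint's range is limited). The gripper opens to 88 mm and grips with 3 to 60 N. Pads are 19 mm wide; open, the fingers measure 130 mm over their backs; the gripper's body (78 mm by 193 mm) begins 47 mm behind the grasp point.
Start: joints at [1.398, 0.359, 0.012, 0, -1.224, -0.288], TCP at [0.3, 0.605, 0.249] pointing down, gripper open.
Joint ranges: [-3.07, 3.07], [-1.43, 2.12], [-1.02, 1.25], [-3.03, 1.67], [-3.05, -0], [-3.03, 3.03]. Speed limits (rad/s): [2.39, 2.39, 3.01, 3.14, 3.14, 3.14].

## Interface

Orientations are given as [roll, pitch, yaw] about the fixed x, y, z axes, in that order (R = Rz(yaw) Ry(pitch) Rx(roll)).
In Python, from station import arm gives the robot as it stands.
- The arm moves only by the tool arm_command, never from a script. Its argument "series" is one flat list of numbers, 7 for each row, row after row: the turn, a rotation vector about the tool's x, y, z each as a share of 90 degrees, from -1 to 1, then the shift along the tool's x, y, z each as a share of 0.1 m, from -1 to 1, then the opening, from 0 (shut) to 1 (fully open). A call has 1 to 8 rows; each row is the pose to reach, as a shift and turn from the pose commanded when the call began, along the tool's axes at that moment; what a row does not reach only later rows make up. A row lasts 1/8 s, in which the tool goes at most 62.5 mm and 10.7 degrees, less where a joint would pass 70% of its speed; a pose out of reach is approached as far as the arm can. A call with a number of a shift or a turn outside -1 to 1 is refused whole. A call with a gripper value outside its range is refused whole. The fingers move at their own pace and stop on an object; "force" is the grip in N (left out, the last holds). Time passes only in rows, so rows that repeat a pose let the fingers close. It gives the time, the measured TCP pose, the force, the opening and the grip force at its end, in the units of the state.
- arm.get_state(): the state, without advancing time (a new reading comes with each control period).
- arm.grab_frame(name): name is "scene" or "top" or "wrist"; returns the picture (420x560x3 uint8, blue, green, red); there is no depth.
- arm.camera_model(name): a dict with "fovy" (degrees; the focal length in pixels is half the picture's height over the tangent of half this angle, whatever the lens; pixels are square), "cx", "cy" (the principal point, pixels), "pose" (4x4, takes a point from camera to world coordinates). Camera axes: x right, y down, z forward; pixel columns grow to the right and rows downward; lengths in m; the calibration is good to about 2 mm. A picture is of the moment at which its call begins: read the wrist's pose just before it. camera_model takes no time and is no camera call; for the wrist camera it gives the pose at the moment of the call.
- arm.job_done(): hands the job in; it is judged then, once.
The state is a dict: "t": time; "q": joint angles; "qd": joint speeds; "joint_efforts": joint torques, N m; "eef_pos": TCP position; "ee_rot": TCP orientation; "force": force on the tool from outside, world axes, zero at the start; "moment": the same for the moment, N m; "width": finger opening in m; "gripper_force": force on a finger pad.
Only numpy, scipy, OpenCV 4.12 (cv2) and the standard library are available. Lean on these libraries where they do the work, as an engineer would, in place of code of your own. Each camera call takes 0.05 s, during which the arm holds its last target. There are 200 camera calls.

## Task

The blue-capped sample pot in the drained water bath is due for its photograph. Take the orange weight ring off it and hang the ring on the steel post of the ring stand, all the way down on its collar; only then lift the pot out of the bath and hold it upright in the air over the middle of the black disc at the inspection camera, with its yellow label facing the lens and the label's middle level with the lens. Finish while still holding it there, and leave the two grey-capped pots, the jar and the height of the camera head as they are.

Things in the scene. Friction and masses are not known exactly. Their poses are not given: they have to be found in the camera images.
- pot: the pot to present: white round body 56 mm diameter, 60 mm high with flat shoulder, then a blue cap 32 mm diameter from 60 to 90 mm height, fixed to the body (lift by it). About 160 g. Origin: centre of underside, z up, x towards the middle of its yellow label; a yellow stripe on the cap's top runs from its centre towards the label. Stands loose on the bath's floor, yaw about 0 to 3.1 rad
- pot_label (a point): middle of the yellow label (a 34 mm high, about 34 mm wide wrap) on the wall of the blue-capped pot, 28 mm from the pot's axis along the pot's x and 30 mm above its underside; axes as the pot's
- ring: orange coated weight ring, 62 mm outer diameter, 40 mm hole, 16 mm high, about 220 g; origin: centre of its underside, z along its axis. Starts lying loose on the blue-capped pot's shoulder, around the cap, whose top stands 14 mm above it. Overhangs the pot's body by 3 mm all round, so it can be gripped across its outside
- ring_stand: fixed stand for the ring: black foot 90 mm diameter, 10 mm high; black collar 48 mm diameter up to 35 mm height; bright steel post 16 mm diameter from the collar to 83 mm height, tip tapered. Origin: centre of the foot's underside on the table. A hung ring lies on the collar, its underside 35 mm above the origin, with up to 12 mm sideways play
- bath: fixed drained stainless steel water bath, basin 210 mm (its x) by 380 mm (its y), rim 110 mm above the table, walls 6 mm, flat floor at 60 mm. Origin: centre of the basin's underside on the table. Beyond its -y end, from 190 to 360 mm from the origin, a steel deck 110 mm high carries a white thermostat head at y -250 to -360 mm, 260 mm high
- station: fixed inspection station: grey base plate 120 mm (its x) by 290 mm (its y, -55 to 235 mm), 10 mm thick, with a black disc of 60 mm diameter and white centre dot. Origin: on the table under the disc's centre, z up. Its y points from disc to camera: a steel column 22 mm diameter, 290 mm high at y = 215 mm carries the camera head, 65 mm wide, 60 mm high, lens looking along -y over the disc
- lens (a point): centre of the front glass of the camera lens, 145 mm from the disc's axis along the station's y, axes as the station's; it looks along -y, at a height of 165 to 225 mm, different each time. The blue and black camera head slides up or down its column if pushed with more than some 25 N, otherwise it stays
- pot_b: bystander: pot of the same shape with a grey cap, standing in the bath; origin centre of its underside. The three pots stand in a row along the bath's y about 110 mm apart, in any order
- pot_c: bystander: the other grey-capped pot in the bath, same shape, origin centre of its underside
- jar: bystander: closed glass jar with a brass lid, 64 mm diameter, 85 mm high, standing on the table on the far side of the ring stand; origin centre of its underside
Things that resemble listed ones, but are neither listed nor needed, are in the scene too. What is shaped like the pot but purple or red is not meant. Several things have the shape of the ring; the one meant has the colours described above.

How it is judged:
By the outcome, as a careful person would: the job done as asked, in the order asked, and still so for the second after the job is handed in, while the arm keeps its last pose, push and grip.
It also fails if it takes over 69 s, if anything falls off the work surface, if the arm or the gripper's body presses on something with over 40 N, if the wrist force passes 120 N, or if a joint passes its speed limit or range.

## Working session

There is one attempt and no reset: what is moved stays moved. The work goes in short steps, Python scripts to look and compute and a tool call to move; the robot and the scene stay as the last step left them, time stands still between calls to the robot, and variables do not carry over. Pictures are saved under pics/ and viewed, at most 10 in all, crops included, and the job is handed in when it is done.

Besides the shell and the picture viewer there is one more tool, called after "Request:" as name(argument=value, ...), one argument or row to a line, values as JSON. arm_command: Moves the arm, as the interface text tells. Its arguments: {"type":"object","properties":{"series":{"type":"array"},"force":{"type":"number"}},"required":["series"]}

```bash
ls; mkdir -p pics
python3 - <<'E'
from station import arm
import cv2,numpy as np
for n in("scene","top","wrist"):
    m=arm.camera_model(n);f=arm.grab_frame(n);cv2.imwrite(f"pics/{n}0.png",f)
    print(n,m["fovy"],m["cx"],m["cy"],np.round(m["pose"],3).tolist())
s=arm.get_state();print({k:np.round(v,3).tolist() for k,v in s.items()})
a=cv2.imread("pics/scene0.png");b=cv2.imread("pics/top0.png")
E
```

```text
pics
scene 42.84981657597319 281.81499606786167 201.8332880070874 [[-0.471, 0.579, -0.665, 1.49], [0.882, 0.329, -0.338, 0.534], [0.023, -0.746, -0.666, 1.1], [0.0, 0.0, 0.0, 1.0]]
top 46.12328467799182 272.6492651179778 212.5398455905568 [[0.008, -0.994, 0.11, 0.424], [-1.0, -0.007, 0.008, 0.044], [-0.007, -0.11, -0.994, 1.32], [0.0, 0.0, 0.0, 1.0]]
wrist 66.52157879452561 280.42369133820534 206.50166014048065 [[-0.445, -0.854, -0.268, 0.372], [-0.895, 0.426, 0.131, 0.567], [0.002, 0.298, -0.955, 0.384], [0.0, 0.0, 0.0, 1.0]]
{'t': 0.15, 'q': [1.398, 0.359, 0.011, -0.0, -1.224, -0.288], 'qd': [-0.001, -0.003, 0.002, 0.001, -0.0, -0.002], 'joint_efforts': [-0.001, -58.328, 29.329, 7.001, 0.009, -0.0], 'eef_pos': [0.3, 0.604, 0.248], 'ee_rot': [3.14, -0.0, -0.461], 'force': [0.011, 0.551, 0.199], 'moment': [0.031, 0.029, 0.022], 'gripper_force': 0.0, 'width': 0.088}
```

View pics/top0.png

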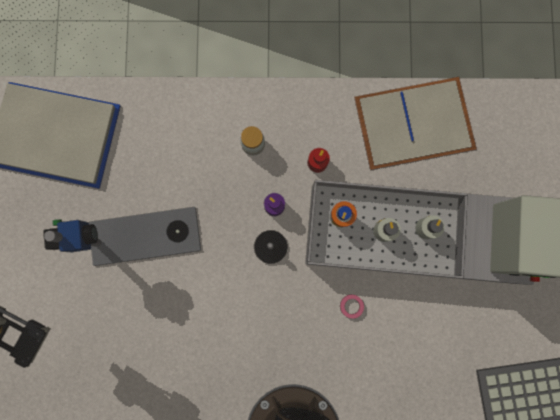

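View pics/scene0.png

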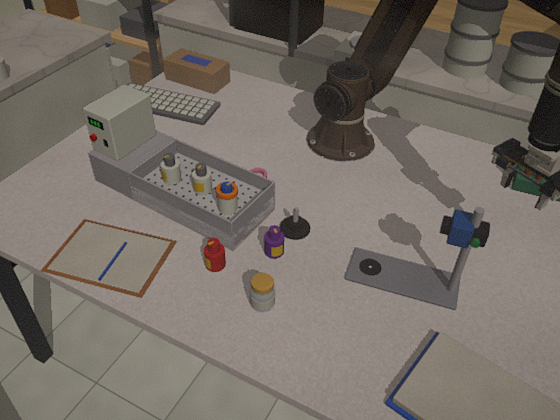

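The top view shows these possible mix-ups:
- **Ring:** orange ring with the blue cap inside at (344,214), the one wanted. The other ring is pink, at (352,307).
- **Pots:** the grey caps at (388,230) and (432,227) are bystanders. Purple (274,204) and red (318,160) are decoys.
- **Other things:** stand at (271,247), jar at (252,140), disc at (177,231), camera head at (70,236).

In the scene view the orange ring is at (227,190), the pink one at (257,174) and the stand at (294,222).

I choose the blue-capped pot with the orange ring, and will check it in a close crop.

```bash
cat > h.py <<'E'
import cv2,numpy as np
def K(m): return 210/np.tan(np.radians(m["fovy"])/2)
def ray(m,p):
    P=np.array(m["pose"]);d=P[:3,:3]@np.array([(p[0]-m["cx"])/K(m),(p[1]-m["cy"])/K(m),1])
    return P[:3,3],d/np.linalg.norm(d)
def plane(m,p,z):
    o,d=ray(m,p);return o+d*(z-o[2])/d[2]
def tri(rays):
    A=sum(np.eye(3)-np.outer(d,d) for o,d in rays);b=sum((np.eye(3)-np.outer(d,d))@o for o,d in rays)
    x=np.linalg.solve(A,b);return x,[float(np.linalg.norm(np.cross(x-o,d))) for o,d in rays]
def proj(m,X):
    P=np.array(m["pose"]);c=P[:3,:3].T@(np.asarray(X)-P[:3,3]);return c[:2]/c[2]*K(m)+[m["cx"],m["cy"]]
HSV=dict(orange=((4,170,120),(14,255,255)),blue=((105,120,50),(125,255,255)),yellow=((18,120,90),(34,255,255)))
def mask(f,c):
    return cv2.inRange(cv2.cvtColor(f,cv2.COLOR_BGR2HSV),*map(np.array,HSV[c]))
def blobs(mk,amin=8,roi=None):
    n,l,s,c=cv2.connectedComponentsWithStats(mk)
    return [(c[i].round(1).tolist(),s[i].tolist()) for i in range(1,n) if s[i][4]>=amin]
def shift(pos,yaw,target):
    "tool-axes shift in 0.1 m units, tool pointing down"
    d=np.asarray(target)-pos;c,s=np.cos(yaw),np.sin(yaw)
    return np.round([(c*d[0]+s*d[1])*10,(s*d[0]-c*d[1])*10,-d[2]*10],3)
E
python3 - <<'E'
from h import *
from station import arm
M={n:arm.camera_model(n) for n in("scene","top")};F={n:cv2.imread(f"pics/{n}0.png") for n in M}
for n in M:
    for c in HSV: print(n,c,blobs(mask(F[n],c)))
t=M["top"]
for nm,p,z in [("ring",(344,214),.136),("cap",(344,214),.15),("gb",(391,227),.15),("gc",(436,224),.15),("standtip",(270,246),.083),("foot",(271,247),.01),("disc",(177,231),.01),("cam",(72,236),.2),("purple",(274,200),.09),("red",(319,156),.09),("jar",(252,138),.085)]:
    print(nm,plane(t,p,z).round(3))
a=F["top"][180:265,300:460];b=F["scene"][140:230,150:310]
cv2.imwrite("pics/crop.png",np.vstack([cv2.resize(a,(640,340),interpolation=2),cv2.resize(b[:65],(640,260),interpolation=2)]))
E
```

```text
scene orange [([227.0, 192.7], [216, 183, 22, 17, 159])]
scene blue [([194.7, 59.7], [182, 55, 29, 11, 87]), ([226.0, 187.7], [221, 182, 11, 11, 90]), ([460.8, 228.2], [448, 210, 26, 38, 471]), ([112.4, 260.4], [99, 242, 28, 38, 92]), ([405.5, 389.2], [386, 333, 52, 87, 346])]
scene yellow [([342.8, 2.8], [340, 0, 7, 6, 20]), ([357.7, 3.5], [355, 1, 6, 6, 13]), ([366.7, 4.0], [364, 1, 6, 6, 9]), ([441.9, 0.8], [439, 0, 6, 3, 9]), ([516.1, 1.0], [514, 0, 6, 3, 8]), ([348.5, 6.5], [347, 3, 5, 7, 10]), ([440.1, 6.3], [437, 3, 7, 7, 14]), ([444.9, 6.5], [444, 3, 3, 8, 8]), ([525.6, 7.4], [524, 4, 5, 8, 10]), ([508.7, 16.5], [502, 7, 15, 18, 62]), ([517.0, 11.5], [515, 9, 5, 6, 11]), ([442.5, 16.1], [439, 12, 9, 10, 29]), ([451.4, 14.4], [449, 13, 5, 4, 8]), ([533.6, 23.3], [523, 15, 22, 17, 85]), ([428.5, 20.1], [426, 17, 7, 6, 12]), ([546.9, 22.0], [544, 18, 7, 10, 15]), ([523.9, 25.6], [519, 21, 9, 9, 23]), ([503.7, 26.9], [501, 25, 6, 5, 10]), ([510.0, 26.3], [508, 25, 6, 4, 9]), ([515.8, 28.6], [515, 26, 3, 6, 8]), ([500.7, 41.5], [498, 39, 6, 5, 11]), ([508.4, 42.3], [507, 40, 4, 5,
[... 481 characters left out ...]
[81.5, 158.5], [0, 104, 120, 84, 483]), ([344.4, 211.8], [338, 207, 13, 12, 95]), ([70.8, 232.6], [58, 221, 23, 28, 433]), ([61.3, 248.0], [60, 247, 4, 3, 9])]
top yellow [([251.5, 136.8], [242, 127, 21, 21, 335]), ([321.0, 152.5], [320, 151, 3, 4, 8]), ([271.4, 199.3], [270, 198, 4, 4, 9]), ([343.6, 214.9], [342, 213, 4, 5, 11]), ([438.2, 222.6], [436, 220, 5, 6, 18]), ([391.0, 224.5], [390, 222, 3, 6, 16])]
ring [ 0.552 -0.118  0.136]
cap [ 0.551 -0.117  0.15 ]
gb [ 0.52  -0.228  0.15 ]
gc [ 0.528 -0.335  0.15 ]
standtip [0.476 0.06  0.083]
foot [0.476 0.058 0.01 ]
disc [0.517 0.309 0.01 ]
cam [0.491 0.51  0.2  ]
purple [0.591 0.051 0.09 ]
red [ 0.705 -0.063  0.09 ]
jar [0.752 0.109 0.085]
```

View pics/crop.png

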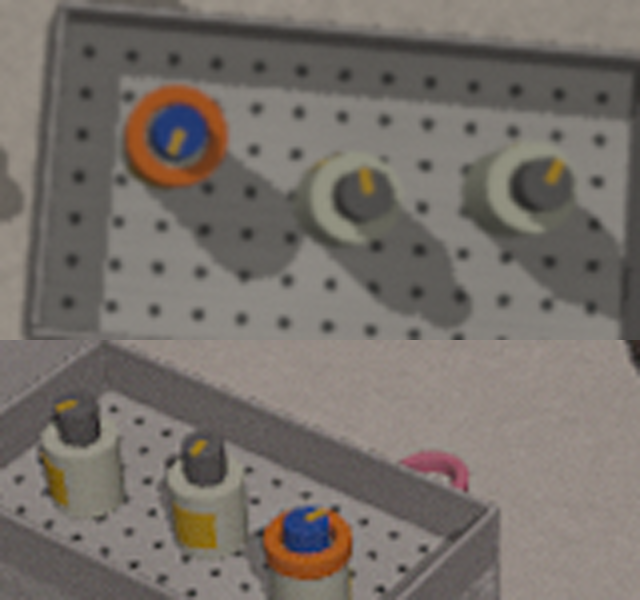

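The crop confirms it: an orange ring around the blue cap, with grey caps beside it and the pink ring outside. The stripe points roughly towards -x. Next I move the wrist camera over the station to measure the disc and lens.

Request:
arm_command(
  series=[0,0,0.706,0.53,0.85,-0.6,1,0,0,0.706,0.53,0.85,-0.6,1,0,0,0.706,0.53,0.85,-0.6,1,0,0,0.706,0.53,0.85,-0.6,1,0,0,0.706,0.53,0.85,-0.6,1,0,0,0.706,0.53,0.85,-0.6,1],
)

```text
t: 0.9
eef_pos: [0.3097, 0.5047, 0.3084]
ee_rot: [3.141, -0.0, -1.576]
force: [-0.3, -0.2, 0.4]
width: 0.0872
gripper_force: 0.0
```

Request:
arm_command(
  series=[0,0,0,1,-0.4,0,1,0,0,0,1,-0.4,0,1],
)

```text
t: 1.15
eef_pos: [0.3501, 0.4033, 0.3081]
ee_rot: [3.141, -0.001, -1.569]
force: [1.2, 0.4, -0.0]
width: 0.0875
gripper_force: 0.0
```

Request:
arm_command(
  series=[0,0,0,0.4,-0.9,0,1,0,0,0,0.4,-0.9,0,1],
)

```text
t: 1.4
eef_pos: [0.4415, 0.3635, 0.3088]
ee_rot: [-3.141, 0.0, -1.571]
force: [0.0, 0.7, -0.4]
width: 0.0873
gripper_force: 0.0
```

Request:
arm_command(
  series=[0,0,0,0.34,-0.7,0,1,0,0,0,0.34,-0.7,0,1,0,0,0,0.34,-0.7,0,1,0,0,0,0.34,-0.7,0,1],
)

```text
t: 1.9
eef_pos: [0.5093, 0.3314, 0.3085]
ee_rot: [3.141, 0.0, -1.569]
force: [0.0, -0.9, 0.2]
width: 0.0874
gripper_force: 0.0
```

Run:
```python
from station import arm
from h import *
import pickle
m=arm.camera_model("wrist");f=arm.grab_frame("wrist");cv2.imwrite("pics/w1.png",f);pickle.dump(m,open("w1.pkl","wb"))
s=arm.get_state();print(np.round(s["eef_pos"],4),np.round(s["ee_rot"],4),np.round(s["q"],3),s["t"])
```

```text
[0.5091 0.3317 0.3087] [ 3.1416e+00  3.0000e-04 -1.5687e+00] [ 0.898  0.216 -0.049 -0.    -1.305 -0.896] 1.95
```

View pics/w1.png

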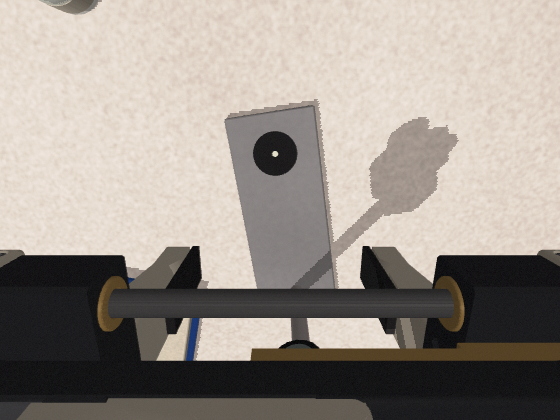

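The disc's white dot is at (275,154), but the gripper hides the lens, with only its rim showing at (300,345). I'll turn the camera sideways and tilt it to see the lens face from two heights.

Request:
arm_command(
  series=[0,0,-0.95,0.2,0.49,0.2,1,0,0,-0.95,0.2,0.49,0.2,1,0,0,-0.95,0.2,0.49,0.2,1,0,0,-0.95,0.2,0.49,0.2,1,0,0,-0.95,0.2,0.49,0.2,1,0,0,-0.95,0.2,0.49,0.2,1,0,0,-0.95,0.2,0.49,0.2,1,0,0,-0.95,0.2,0.49,0.2,1],
)

```text
t: 2.95
eef_pos: [0.46, 0.3118, 0.289]
ee_rot: [-3.141, -0.0, -0.07]
force: [-1.3, 0.1, 0.5]
width: 0.0877
gripper_force: 0.0
```

Request:
arm_command(
  series=[0.3,0,0,0,0,0,1,0.3,0,0,0,0,0,1,0.3,0,0,0,0,0,1,0.3,0,0,0,0,0,1],
)

```text
t: 3.45
eef_pos: [0.4604, 0.3103, 0.2894]
ee_rot: [-2.669, -0.0, -0.079]
force: [0.3, 0.3, -0.9]
width: 0.0875
gripper_force: 0.0
```

Run:
```python
from station import arm
from h import *
import pickle
m=arm.camera_model("wrist");f=arm.grab_frame("wrist");cv2.imwrite("pics/w2.png",f);pickle.dump(m,open("w2.pkl","wb"))
s=arm.get_state();print(np.round(s["eef_pos"],4),np.round(s["ee_rot"],4),np.round(s["q"],3),s["t"])
```

```text
[0.4608 0.3107 0.2893] [-2.6708e+00 -6.0000e-04 -7.8100e-02] [ 0.707  0.017 -0.251 -0.392 -0.993  0.95 ] 3.5
```

Request:
arm_command(
  series=[0,0,0,0,0.36,0.71,1,0,0,0,0,0.36,0.71,1,0,0,0,0,0.36,0.71,1],
)

```text
t: 3.88
eef_pos: [0.4606, 0.3116, 0.2082]
ee_rot: [-2.673, 0.002, -0.076]
force: [0.8, 0.4, 0.4]
width: 0.0874
gripper_force: 0.0
```

Run:
```python
from station import arm
from h import *
import pickle
m=arm.camera_model("wrist");f=arm.grab_frame("wrist");cv2.imwrite("pics/w3.png",f);pickle.dump(m,open("w3.pkl","wb"))
s=arm.get_state();print(np.round(s["eef_pos"],4),np.round(s["ee_rot"],4),np.round(s["q"],3),s["t"])
a=cv2.imread("pics/w2.png")
cv2.imwrite("pics/w23.png",cv2.resize(np.hstack([a[:280],f[:280]]),(800,200),interpolation=3))
cv2.imwrite("pics/w23v.png",np.vstack([a[:290],f[:290]]))
```

```text
[0.4614 0.312  0.2097] [-2.6714e+00 -3.0000e-04 -7.6100e-02] [ 0.698  0.093 -0.342 -0.447 -0.846  1.047] 3.925
```

View pics/w23v.png

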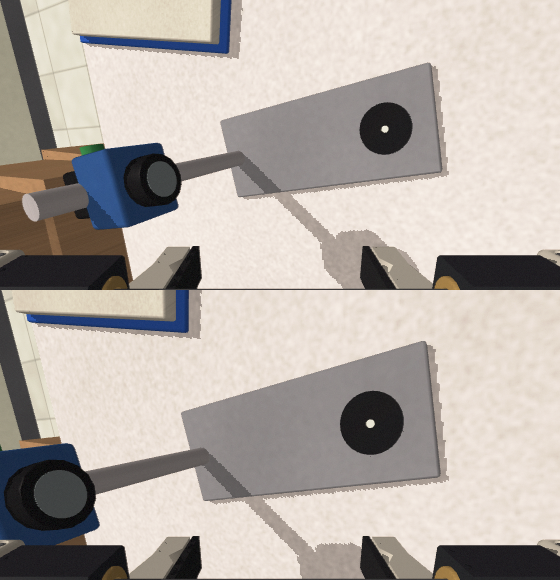

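Both views show the lens glass, at about (163,180) in the first and (62,494-290=204) in the second. The disc's dot is at (385,129) and (370,134). Next I fit ellipses and triangulate.

Run:
```python
from h import *
import pickle
F={k:cv2.imread(f"pics/{k}.png") for k in("w1","w2","w3")};M={k:pickle.load(open(k+".pkl","rb")) for k in F}
def seg(k,p,tol=12):
    f=cv2.GaussianBlur(F[k],(3,3),0);mk=np.zeros((422,562),np.uint8)
    cv2.floodFill(f,mk,p,255,(tol,)*3,(tol,)*3,cv2.FLOODFILL_MASK_ONLY|cv2.FLOODFILL_FIXED_RANGE|(255<<8))
    c=max(cv2.findContours(mk[1:-1,1:-1],0,1)[0],key=cv2.contourArea);return cv2.fitEllipse(cv2.convexHull(c)) 
def dot(k,p):
    g=cv2.cvtColor(F[k],6)[p[1]-8:p[1]+9,p[0]-8:p[0]+9];mm=cv2.moments((g>120).astype(np.uint8),True)
    return (mm["m10"]/mm["m00"]+p[0]-8,mm["m01"]/mm["m00"]+p[1]-8)
L=[];
for k,p in(("w2",(163,180)),("w3",(62,205))):
    e=seg(k,p);print(k,np.round(F[k][p[1],p[0]]),e);L.append((k,e[0]))
D=[(k,dot(k,p)) for k,p in(("w1",(275,154)),("w2",(385,129)),("w3",(370,134)))];print(D)
l,r=tri([ray(M[k],p) for k,p in L]);print("lens",l.round(4),r)
d,r=tri([ray(M[k],p) for k,p in D]);print("disc",d.round(4),r,[plane(M[k],p,.01).round(4).tolist() for k,p in D])
v=l-d;print("dist",np.hypot(*v[:2]),"dir",np.arctan2(v[1],v[0]))
```

```text
w2 [69 69 65] ((161.19662475585938, 178.5254364013672), (27.994836807250977, 34.8336181640625), 159.9928741455078)
w3 [68 68 65] ((59.86339569091797, 203.65682983398438), (46.690067291259766, 52.68777084350586), 102.43828582763672)
[('w1', (274.6333333333333, 153.46666666666667)), ('w2', (384.5952380952381, 128.85714285714286)), ('w3', (369.96774193548384, 133.2741935483871))]
lens [0.4954 0.4523 0.2228] [4.000052768344501e-05, 4.0000527683521366e-05]
disc [0.5166 0.309  0.0132] [9.18700852903653e-05, 0.00016617799477935605, 9.102248527296019e-05] [[0.5167, 0.3095, 0.01], [0.5163, 0.3094, 0.01], [0.5165, 0.3097, 0.01]]
dist 0.14490818593596966 dir 1.717881181743229
```

Lens at (0.495, 0.452, ~0.222) and disc at (0.5165, 0.3095). Station y points along 1.718 rad, and the 145 mm distance checks out. Next the stand, then the ring.

Request:
arm_command(
  series=[-0.3,0,0,0,-0.27,-0.53,1,-0.3,0,0,0,-0.27,-0.53,1,-0.3,0,0,0,-0.27,-0.53,1],
)

```text
t: 4.3
eef_pos: [0.4622, 0.3131, 0.2727]
ee_rot: [3.141, -0.006, -0.077]
force: [-1.1, -0.8, -1.2]
width: 0.0873
gripper_force: 0.0
```

Request:
arm_command(
  series=[0,0,0,-0.04,0.81,0,1,0,0,0,-0.04,0.81,0,1],
)

```text
t: 4.55
eef_pos: [0.4508, 0.2299, 0.2704]
ee_rot: [-3.141, -0.002, -0.077]
force: [0.4, -0.4, 1.4]
width: 0.0877
gripper_force: 0.0
```

Request:
arm_command(
  series=[0,0,0,-0.04,0.81,0,1,0,0,0,-0.04,0.81,0,1],
)

```text
t: 4.8
eef_pos: [0.4407, 0.1485, 0.2708]
ee_rot: [-3.14, -0.003, -0.079]
force: [-0.1, 0.5, 0.5]
width: 0.0875
gripper_force: 0.0
```

Request:
arm_command(
  series=[0,0,0,-0.04,0.81,0,1,0,0,0,-0.04,0.81,0,1,0,0,0,-0.04,0.81,0,1,0,0,0,-0.04,0.81,0,1],
)

```text
t: 5.3
eef_pos: [0.431, 0.0706, 0.2692]
ee_rot: [-3.141, -0.001, -0.078]
force: [0.2, 1.0, 0.4]
width: 0.0876
gripper_force: 0.0
```

```bash
cat >> h.py <<'E'
def snap(k):
    import pickle
    from station import arm
    m=arm.camera_model("wrist");f=arm.grab_frame("wrist");cv2.imwrite(f"pics/{k}.png",f);pickle.dump(m,open(k+".pkl","wb"))
    s=arm.get_state();print(np.round(s["eef_pos"],4),np.round(s["ee_rot"],4),np.round(s["q"],3),np.round(s["force"],2),s["width"],s["t"]);return f,m
E
python3 -c "
from h import *
snap('w4')"
```

```text
[0.4309 0.0707 0.2689] [-3.1412e+00 -8.0000e-04 -7.7000e-02] [ 0.618 -0.063 -0.448  0.    -1.184  0.876] [-0.03 -0.53 -0.26] 0.08747985897299167 5.35
```

Request:
arm_command(
  series=[0,0,0,0.5,0.9,-0.2,1,0,0,0,0.5,0.9,-0.2,1,0,0,0,0.5,0.9,-0.2,1,0,0,0,0.5,0.9,-0.2,1],
)

```text
t: 5.85
eef_pos: [0.4732, -0.0231, 0.288]
ee_rot: [3.141, 0.001, -0.078]
force: [-0.2, -0.2, 0.9]
width: 0.0876
gripper_force: 0.0
```

```bash
python3 -c "
from h import *
f,m=snap('w5')
a=cv2.imread('pics/w4.png')
cv2.imwrite('pics/w45.png',np.vstack([a[:290],f[:290]]))"
```

```text
[ 0.473  -0.0229  0.2881] [ 3.1415e+00  7.0000e-04 -7.6900e-02] [ 0.368 -0.005 -0.349 -0.    -1.228  1.126] [-0.61  0.8  -0.53] 0.0876411679051061 5.9
```

View pics/w45.png

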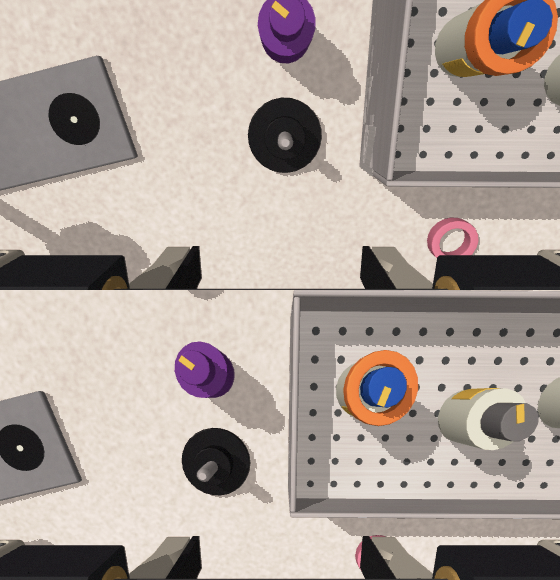

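The views show:
- **Ring and cap:** ring with the blue cap at (377,98) in the lower view (w5). The stripe runs from the cap centre (383,97) to (384,105).
- **Stand:** foot at (285,135) in w4 and (216,171) in w5, with a bright post tip.
- **Pink ring:** outside the bath.

One more view for the ring.

Request:
arm_command(
  series=[0,0,0,0.44,0.94,0.2,1,0,0,0,0.44,0.94,0.2,1,0,0,0,0.44,0.94,0.2,1,0,0,0,0.44,0.94,0.2,1],
)

```text
t: 6.4
eef_pos: [0.5096, -0.12, 0.2683]
ee_rot: [-3.142, 0.0, -0.077]
force: [-0.8, -0.7, -0.2]
width: 0.0878
gripper_force: 0.0
```

```bash
cat > meas.py <<'E'
from h import *
import pickle
snap("w6")
ks=("w4","w5","w6");F={k:cv2.imread(f"pics/{k}.png") for k in ks};M={k:pickle.load(open(k+".pkl","rb")) for k in ks}
def big(mk):
    return max(cv2.findContours(mk,0,1)[0],key=cv2.contourArea)
R=[];C=[];S=[]
for k in("w5","w6"):
    o=cv2.morphologyEx(mask(F[k],"orange"),cv2.MORPH_CLOSE,np.ones((3,3)));co=big(o);e=cv2.fitEllipse(cv2.convexHull(co))
    roi=np.zeros_like(o);cv2.drawContours(roi,[cv2.convexHull(co)],-1,255,-1)
    b=cv2.bitwise_and(mask(F[k],"blue"),roi);y=cv2.bitwise_and(mask(F[k],"yellow"),roi)
    y[:]=np.where(cv2.dilate(b,np.ones((5,5)))>0,y,0)
    ys=big(y);eb=cv2.fitEllipse(cv2.convexHull(big(b|y)));my=cv2.moments(ys);yc=(my["m10"]/my["m00"],my["m01"]/my["m00"])
    l=cv2.fitLine(ys,2,0,.01,.01).ravel()
    print(k,"ring",np.round(e[0]+e[1],1),"cap",np.round(eb[0]+eb[1],1),"stripe",np.round(yc,1),l.round(2))
    R.append(ray(M[k],e[0]));C.append(ray(M[k],eb[0]));S.append(ray(M[k],yc))
    a=plane(M[k],yc,.15);b2=plane(M[k],np.array(yc)+6*l[:2],.15)-a;print("  stripe dir",np.arctan2(b2[1],b2[0]),"ring@.128",plane(M[k],e[0],.13).round(4),"cap@.15",plane(M[k],eb[0],.15).round(4))
    # inner cap top: vector from cap to stripe
for n,r in(("ring",R),("cap",C),("stripe",S)): x,d=tri(r);print(n,x.round(4),np.round(d,4))
T=[];G=[]
for k,box in(("w4",(235,85,340,185)),("w5",(170,125,265,215))):
    x0,y0,x1,y1=box;g=cv2.cvtColor(F[k],6)[y0:y1,x0:x1];dk=(g<60).astype(np.uint8)
    e=cv2.fitEllipse(cv2.convexHull(big(dk)))
    foot=(e[0][0]+x0,e[0][1]+y0)
    n=np.zeros_like(dk);cv2.ellipse(n,(e[0],(e[1][0]*.8,e[1][1]*.8),e[2]),1,-1)
    p=big(((g>75)&(n>0)).astype(np.uint8)).reshape(-1,2)+[x0,y0]
    print(k,"foot",np.round(foot,1),np.round(e[1],1),"post box",p.min(0),p.max(0))
    G.append(ray(M[k],foot)); print("  foot@.01",plane(M[k],foot,.01).round(4))
    c=p.mean(0);nad=proj(M[k],M[k]["pose"][:3,3]-[0,0,.3]);u=(c-nad)/np.linalg.norm(c-nad);far=p[np.argsort(-(p@u))[:4]].mean(0)
    print("  tip px",far,plane(M[k],far,.083).round(4));T.append(ray(M[k],far))
for n,r in(("foot",G),("tip",T)): x,d=tri(r);print(n,x.round(4),np.round(d,4))
cv2.imwrite("pics/c6.png",cv2.resize(F["w6"][40:240,150:420],(540,400)))
E
python3 meas.py
```

```text
[ 0.5096 -0.1198  0.2686] [-3.1415e+00 -1.0000e-04 -7.6200e-02] [ 0.144  0.095 -0.288 -0.    -1.188  1.35 ] [-0.15  0.79 -0.13] 0.0878751292717494 6.45
w5 ring [380.6  97.6  70.7  77.5] cap [383.4  97.1  39.7  47. ] stripe [383.8 106. ] [  0.4   -0.92 383.68 106.21]
  stripe dir -0.42448731269141365 ring@.128 [ 0.5541 -0.1184  0.13  ] cap@.15 [ 0.5543 -0.1147  0.15  ]
w6 ring [272.2 151.9  72.1  72.9] cap [271.7 153.1  38.9  41.4] stripe [268.5 161.8] [  0.31  -0.95 268.75 163.19]
  stripe dir -0.401905571887785 ring@.128 [ 0.5536 -0.1178  0.13  ] cap@.15 [ 0.5554 -0.118   0.15  ]
ring [ 0.554  -0.1179  0.1319] [0.0001 0.0001]
cap [ 0.5542 -0.1176  0.1404] [0.0001 0.0001]
stripe [ 0.5479 -0.1151  0.1491] [0.0007 0.0007]
w4 foot [284.3 134.7] [72.7 74.6] post box [278 131] [292 149]
  foot@.01 [0.4789 0.0608 0.01  ]
  tip px [285.5 149. ] [0.4709 0.0611 0.083 ]
w5 foot [215.6 171.2] [65.5 68.9] post box [197 171] [217 191]
  foot@.01 [0.4794 0.06   0.01  ]
  tip px [198.5 188.5] [0.4749 0.0654 0.083 ]
foot [0.4787 0.0608 0.0064] [0.0001 0.0001]
tip [0.4744 0.062  0.092 ] [0.0026 0.0026]
```

View pics/c6.png

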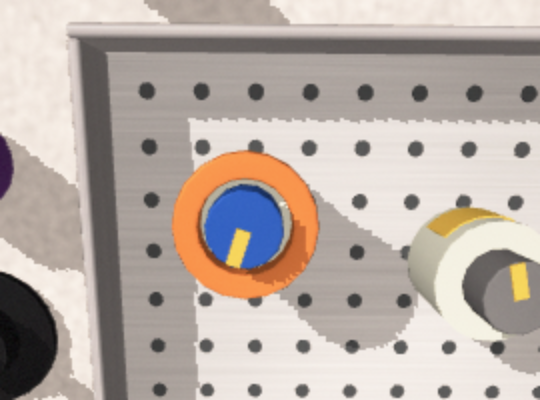

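The crop shows the ring around the blue cap at (245,225), with the stripe pointing towards -x and slightly +y.

| Quantity | Value |
|---|---|
| Ring centre | (0.554, -0.118), mid-height about 0.13 |
| Stripe height | 0.149 |
| Pot yaw | about 2.73 rad |
| Stand | (0.479, 0.0605) |

All of these agree with the stated heights, so I go for the ring.

Request:
arm_command(
  series=[0,0,0,0.44,-0.05,0,0.9,0,0,0,0.44,-0.05,0.3,0.9,0,0,0,0.44,-0.05,0.6,0.9,0,0,0,0.44,-0.05,0.6,0.9],
)

```text
t: 6.95
eef_pos: [0.5526, -0.1181, 0.2069]
ee_rot: [3.141, 0.004, -0.076]
force: [-0.7, 0.3, 1.1]
width: 0.0788
gripper_force: 0.0
```

Request:
arm_command(
  series=[0,0,0,0,0,0.4,0.9,0,0,0,0,0,0.675,0.9,0,0,0,0,0,0.675,0.9,0,0,0,0,0,0.675,0.9],
)

```text
t: 7.45
eef_pos: [0.5553, -0.119, 0.1432]
ee_rot: [3.142, -0.003, -0.076]
force: [-0.5, -0.2, 0.6]
width: 0.0787
gripper_force: 0.0
```

Request:
arm_command(
  series=[0,0,0,0,0,0,0.6,0,0,0,0,0,0,0.6,0,0,0,0,0,0,0.6,0,0,0,0,0,0,0.6],
  force=25,
)

```text
t: 7.95
eef_pos: [0.5546, -0.119, 0.1419]
ee_rot: [-3.141, -0.002, -0.077]
force: [-1.2, 2.0, 6.3]
width: 0.06
gripper_force: 25.0
```

Request:
arm_command(
  series=[0,0,0,0,0,-0.1,0.6,0,0,0,0,0,-0.3,0.6,0,0,0,0,0,-0.3,0.6,0,0,0,0,0,-0.3,0.6],
)

```text
t: 8.45
eef_pos: [0.5534, -0.1194, 0.1703]
ee_rot: [-3.141, 0.001, -0.078]
force: [0.1, -0.1, -1.6]
width: 0.0603
gripper_force: 25.0
```

```bash
python3 -c "
from h import *
f,m=snap('w7')
from station import arm
a=arm.grab_frame('scene')[140:240,160:300]
cv2.imwrite('pics/s7.png',np.hstack([f,cv2.copyMakeBorder(cv2.resize(a,(240,171)),0,249,0,0,0)]))"
```

```text
[ 0.5533 -0.1194  0.1701] [-3.1416e+00  1.4000e-03 -7.7900e-02] [ 0.133  0.246 -0.339 -0.    -0.987  1.36 ] [-1.32 -0.26 -2.85] 0.060048356929683674 8.5
```

View pics/s7.png

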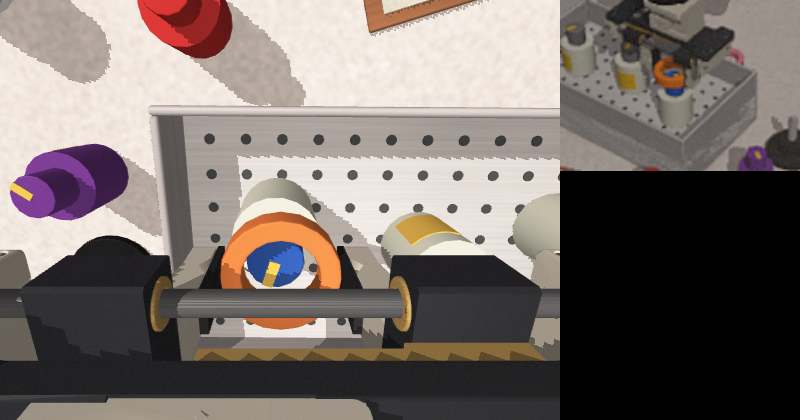

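Only the ring came up: the pot is still standing, the wrist reads about 2.5 N and the ring sits between the pads. Next I work out the ring's centre in the hand and the way to the stand.

Run:
```python
from h import *
import pickle
f=cv2.imread("pics/w7.png");m=pickle.load(open("w7.pkl","rb"))
mk=mask(f,"orange");mk[:, :200]=0;mk[:,360:]=0;mk[:190]=0;mk[335:]=0
p=cv2.findNonZero(mk).reshape(-1,2);e=cv2.fitEllipse(cv2.convexHull(p));print(e,p.min(0),p.max(0))
c=plane(m,e[0],.156);print("ring c",c.round(4))
tcp=np.array([.5533,-.1194,.1701]);off=(c-tcp)[:2];print(off)
t=np.array([.479,.0605,.1701])-[off[0],off[1],0];print(t,shift(tcp,-.0779,t))
```

```text
((280.237548828125, 270.5516052246094), (116.88713836669922, 120.55474090576172), 93.8514633178711) [221 212] [340 328]
ring c [ 0.5518 -0.1204  0.156 ]
[-0.00147593 -0.00104323]
[0.48047593 0.06154323 0.1701    ] [-0.867 -1.747 -0.   ]
```

Request:
arm_command(
  series=[0,0,0,0,0,-0.4,0.6,0,0,0,0,0,-0.4,0.6],
)

```text
t: 8.8
eef_pos: [0.5556, -0.1194, 0.2133]
ee_rot: [3.142, -0.004, -0.077]
force: [0.7, 0.2, -2.4]
width: 0.06
gripper_force: 25.0
```

Request:
arm_command(
  series=[0,0,0,-0.22,-0.44,0,0.6,0,0,0,-0.43,-0.87,0,0.6,0,0,0,-0.43,-0.87,0,0.6],
)

```text
t: 9.18
eef_pos: [0.5164, -0.0272, 0.2101]
ee_rot: [-3.141, 0.001, -0.075]
force: [0.6, -0.5, -2.1]
width: 0.06
gripper_force: 25.0
```

Request:
arm_command(
  series=[0,0,0,-0.22,-0.44,0,0.6,0,0,0,-0.435,-0.87,0,0.6,0,0,0,-0.435,-0.87,0,0.6,0,0,0,-0.435,-0.87,0,0.6],
)

```text
t: 9.68
eef_pos: [0.4812, 0.0605, 0.2104]
ee_rot: [3.141, 0.001, -0.077]
force: [-0.6, -0.6, -1.9]
width: 0.0604
gripper_force: 25.0
```

Request:
arm_command(
  series=[0,0,0,0,0,0.35,0.6,0,0,0,0,0,0.7,0.6,0,0,0,0,0,0.8,0.6,0,0,0,0,0,0.8,0.6],
)

```text
t: 10.18
eef_pos: [0.4815, 0.06, 0.1307]
ee_rot: [3.141, 0.001, -0.079]
force: [0.5, 0.6, -2.3]
width: 0.0602
gripper_force: 25.0
```

```bash
python3 -c "
from h import *
f,m=snap('w8')
from station import arm
a=arm.grab_frame('scene')[170:260,240:340]
cv2.imwrite('pics/s8.png',np.hstack([f[:,100:460],cv2.copyMakeBorder(cv2.resize(a,(400,360),interpolation=2),0,60,0,0,0)]))"
```

```text
[0.482  0.0605 0.1316] [ 3.1414e+00 -5.0000e-04 -7.8100e-02] [ 0.531  0.162 -0.556  0.001 -0.852  0.961] [-0.44  0.82 -1.42] 0.05982700382563826 10.225
```

View pics/s8.png

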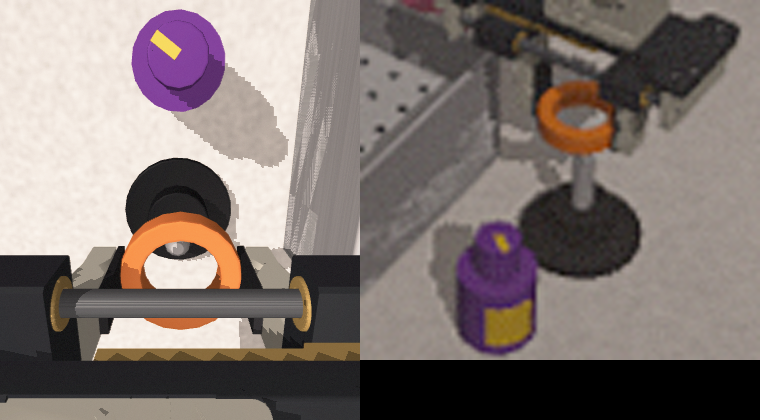

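The ring is held above the post. The post tip shows at (177+100, 248) in the wrist picture, just inside the ring's upper edge as perspective would have it. I check that position by casting a ray.

```bash
python3 -c "
from h import *
import pickle
m=pickle.load(open('w8.pkl','rb'))
print(plane(m,(277,247),.083),proj(m,[.479,.0605,.083]))
e=np.array([.482,.0605,.1316]);print(shift(e,-.0781,[.4805,.0615,.059]))"
```

```text
[0.47821898 0.06105547 0.083     ] [277.781684   245.79531663]
[-0.016 -0.009  0.726]
```

Aligned to within a millimetre. Lowering in two stages.

Request:
arm_command(
  series=[0,0,0,-0.02,0,0.2,0.6,0,0,0,-0.02,0,0.45,0.6,0,0,0,-0.02,0,0.6,0.6,0,0,0,-0.02,0,0.6,0.6],
)

```text
t: 10.78
eef_pos: [0.4794, 0.061, 0.0712]
ee_rot: [3.141, 0.0, -0.077]
force: [0.6, -0.2, -1.8]
width: 0.06
gripper_force: 25.0
```

Request:
arm_command(
  series=[0,0,0,0,0,0.06,0.6,0,0,0,0,0,0.12,0.6,0,0,0,0,0,0.12,0.6,0,0,0,0,0,0.12,0.6],
)

```text
t: 11.28
eef_pos: [0.4793, 0.0611, 0.0591]
ee_rot: [-3.142, -0.0, -0.077]
force: [-0.2, -0.3, -2.9]
width: 0.0603
gripper_force: 25.0
```

Request:
arm_command(
  series=[0,0,0,0,0,0,0.8,0,0,0,0,0,0,0.9,0,0,0,0,0,0,0.9,0,0,0,0,0,0,0.9,0,0,0,0,0,0,0.9],
)

```text
t: 11.9
eef_pos: [0.4792, 0.061, 0.059]
ee_rot: [3.142, -0.0, -0.078]
force: [-0.1, -0.6, 0.9]
width: 0.0785
gripper_force: 0.0
```

Request:
arm_command(
  series=[0,0,0,0,0,-0.2,0.9,0,0,0,0,0,-0.6,0.9,0,0,0,0,0,-1,0.9,0,0,0,0,0,-1,0.9],
)

```text
t: 12.4
eef_pos: [0.4811, 0.0618, 0.1621]
ee_rot: [-3.139, -0.006, -0.077]
force: [-1.5, 0.3, -0.0]
width: 0.0788
gripper_force: 0.0
```

Request:
arm_command(
  series=[0,0,0,-0.4,0,-0.8,0.9,0,0,0,-0.4,0,-0.8,0.9,0,0,0,-0.4,0,-0.8,0.9],
)

```text
t: 12.78
eef_pos: [0.4395, 0.0645, 0.2403]
ee_rot: [-3.139, -0.003, -0.077]
force: [0.3, -0.1, -0.5]
width: 0.0786
gripper_force: 0.0
```

```bash
python3 -c "
from h import *
f,m=snap('w9')
from station import arm
a=arm.grab_frame('scene')[170:260,240:340]
cv2.imwrite('pics/s9.png',np.hstack([f[:,100:460],cv2.copyMakeBorder(cv2.resize(a,(400,360),interpolation=2),0,60,0,0,0)]))
print(blobs(mask(f,'orange')),proj(m,[.479,.0605,.051]),proj(m,[.479,.0605,.083]))"
```

```text
[0.4392 0.0643 0.239 ] [-3.1404e+00 -9.0000e-04 -7.7100e-02] [ 0.592 -0.026 -0.485 -0.    -1.111  0.902] [-0.7  -0.04 -0.86] 0.07884200002628498 12.825
[([281.2, 149.5], [251, 119, 61, 62, 1716])] [280.33864473 149.61554213] [280.28533438 154.0206093 ]
```

View pics/s9.png

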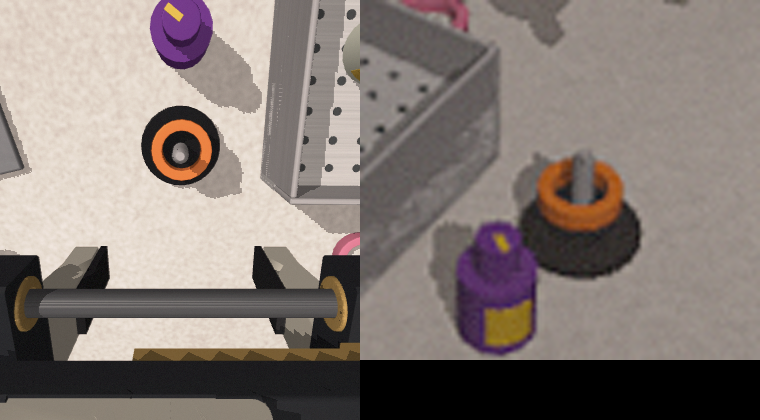

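The ring lies flat and centred around the post on its collar: its blob at (281,149.5) matches the predicted (280,149.6). I have used all 10 views, so the rest goes by numbers. Back to re-measure the pot.

Request:
arm_command(
  series=[0,0,0,0.42,0.89,-0.15,0.9,0,0,0,0.42,0.89,-0.15,0.9],
)

```text
t: 13.12
eef_pos: [0.4746, -0.0291, 0.2525]
ee_rot: [3.141, 0.002, -0.077]
force: [1.2, 0.3, -0.2]
width: 0.0786
gripper_force: 0.0
```

Request:
arm_command(
  series=[0,0,0,0.42,0.89,-0.15,0.6,0,0,0,0.42,0.89,-0.15,0.6,0,0,0,0.42,0.89,-0.15,0.6,0,0,0,0.42,0.89,-0.15,0.6],
)

```text
t: 13.62
eef_pos: [0.5088, -0.12, 0.2672]
ee_rot: [3.141, 0.003, -0.079]
force: [0.1, 0.2, -0.2]
width: 0.0529
gripper_force: 0.0
```

```bash
cat > pot.py <<'E'
from h import *
import sys
def run(k):
    f,m=snap(k);p=proj(m,[.554,-.118,.15]).astype(int)
    roi=np.zeros(f.shape[:2],np.uint8);cv2.circle(roi,p.tolist(),38,255,-1)
    b=mask(f,"blue")&roi;b=b if b.any() else b;y=mask(f,"yellow")&roi&cv2.dilate(b,np.ones((5,5),np.uint8))
    big=lambda q:max(cv2.findContours(q,0,1)[0],key=cv2.contourArea)
    yc=big(y);mm=cv2.moments(yc);c=np.array([mm["m10"],mm["m01"]])/mm["m00"]
    l=cv2.fitLine(yc,2,0,.01,.01).ravel()[:2]
    d=plane(m,c+6*l,.15)-plane(m,c-6*l,.15);yaw=np.arctan2(d[1],d[0])%np.pi
    s=plane(m,c,.15);(r)=cv2.minAreaRect(yc)
    # bright (top) face of the cap: brighter blue
    hsv=cv2.cvtColor(f,40);v=hsv[...,2][b>0];t,_=cv2.threshold(v.reshape(-1,1),0,255,cv2.THRESH_OTSU)
    top=((b>0)&(hsv[...,2]>t)).astype(np.uint8)*255|y;e=cv2.fitEllipse(cv2.convexHull(big(top)))
    e2=cv2.fitEllipse(cv2.convexHull(big(b|y)))
    print("yaw",yaw.round(3),"stripe",s.round(4),"len",max(r[1]),"captop",plane(m,e[0],.15).round(4),np.round(e[1],1),"all@.145",plane(m,e2[0],.145).round(4),np.round(e2[1],1),"exp dia px",.032*K(m)/(m["pose"][2,3]-.15))
run(sys.argv[1])
E
python3 pot.py w10
```

```text
[ 0.5088 -0.1195  0.2676] [ 3.1414e+00  2.3000e-03 -7.7600e-02] [ 0.145  0.095 -0.289 -0.    -1.188  1.349] [0.28 0.16 0.21] 0.05275376077982922 13.675
yaw 2.757 stripe [ 0.5481 -0.1149  0.15  ] len 18.674453735351562 captop [ 0.5545 -0.1177  0.15  ] [38.4 39.1] all@.145 [ 0.5547 -0.1179  0.145 ] [39.  41.5] exp dia px 40.473600742654526
```

Request:
arm_command(
  series=[0,0,0,0.45,-0.05,0,0.6,0,0,0,0.45,-0.05,0.3,0.6,0,0,0,0.45,-0.05,0.6,0.6,0,0,0,0.45,-0.05,0.6,0.6],
)

```text
t: 14.18
eef_pos: [0.5529, -0.1174, 0.2066]
ee_rot: [3.141, 0.005, -0.076]
force: [-0.2, -0.4, -0.5]
width: 0.0525
gripper_force: 0.0
```

Request:
arm_command(
  series=[0,0,0,0,0,0.35,0.6,0,0,0,0,0,0.62,0.6,0,0,0,0,0,0.62,0.6,0,0,0,0,0,0.62,0.6],
)

```text
t: 14.68
eef_pos: [0.5557, -0.1181, 0.1489]
ee_rot: [3.141, -0.002, -0.076]
force: [0.0, -0.4, 1.7]
width: 0.0523
gripper_force: 0.0
```

Request:
arm_command(
  series=[0,0,0,0,0,0,0.25,0,0,0,0,0,0,0.25,0,0,0,0,0,0,0.25,0,0,0,0,0,0,0.25,0,0,0,0,0,0,0.25],
  force=30,
)

```text
t: 15.3
eef_pos: [0.555, -0.1183, 0.1475]
ee_rot: [3.142, -0.001, -0.077]
force: [0.5, 2.0, 5.1]
width: 0.031
gripper_force: 30.0
```

```bash
python3 pot.py w11
```

```text
[ 0.555  -0.1183  0.1475] [ 3.1416e+00 -1.1000e-03 -7.7300e-02] [ 0.135  0.27  -0.365  0.    -0.934  1.358] [0.23 2.85 5.71] 0.031209933305567983 15.35
yaw 1.376 stripe [ 0.5537 -0.1178  0.15  ] len 7.0 captop [ 0.5648 -0.1199  0.15  ] [17.3 55. ] all@.145 [ 0.5551 -0.1194  0.145 ] [59.3 68.5] exp dia px 76.56158441790568
```

The cap is gripped, 31 mm wide at 30 N. Lifting straight up.

Request:
arm_command(
  series=[0,0,0,0,0,-0.1,0.25,0,0,0,0,0,-0.3,0.25,0,0,0,0,0,-0.5,0.25,0,0,0,0,0,-0.65,0.25,0,0,0,0,0,-0.65,0.25],
)

```text
t: 15.98
eef_pos: [0.555, -0.1183, 0.213]
ee_rot: [-3.141, -0.002, -0.078]
force: [0.9, 0.1, -2.5]
width: 0.031
gripper_force: 29.9
```

Request:
arm_command(
  series=[0,0,0,0,0,-0.2,0.25,0,0,0,0,0,-0.45,0.25,0,0,0,0,0,-0.66,0.25,0,0,0,0,0,-0.66,0.25],
)

```text
t: 16.48
eef_pos: [0.555, -0.1183, 0.2785]
ee_rot: [-3.141, -0.002, -0.078]
force: [-0.8, -0.4, -1.5]
width: 0.0312
gripper_force: 29.9
```

Run:
```python
from h import *
f,m=snap("w12")
from station import arm
ms=arm.camera_model("scene");s=arm.grab_frame("scene")
for c in("orange","blue"):print(c,[b for b in blobs(mask(s,c)) if 180<b[0][0]<320 and 80<b[0][1]<260])
tcp=np.array(arm.get_state()["eef_pos"]);print(proj(ms,tcp-[0,0,.0275]),proj(ms,[.479,.0605,.043]))
```

```text
[ 0.5543 -0.1182  0.2771] [-3.1411e+00  4.0000e-04 -7.7700e-02] [ 1.350e-01  1.640e-01 -1.860e-01 -1.000e-03 -1.221e+00  1.359e+00] [-0.12  0.38 -2.79] 0.03135523290620179 16.525
orange [([294.7, 219.5], [285, 210, 20, 17, 170])]
blue [([221.8, 150.7], [217, 143, 10, 15, 107])]
[223.38674614 155.64092512] [293.76745602 218.30415056]
```

The pot is in the hand (about 1.6 N) and the ring is still on the stand. Carrying it to the station.

Request:
arm_command(
  series=[0,0,0,-0.04,-0.25,0,0.25,0,0,0,-0.09,-0.55,0,0.25,0,0,0,-0.14,-0.85,0,0.25],
)

```text
t: 16.95
eef_pos: [0.5463, -0.0318, 0.2761]
ee_rot: [3.141, 0.003, -0.078]
force: [1.3, 0.2, -2.2]
width: 0.0313
gripper_force: 29.9
```

Request:
arm_command(
  series=[0,0,0,-0.05,-0.3,0,0.25,0,0,0,-0.09,-0.6,0,0.25,0,0,0,-0.14,-0.85,0,0.25],
)

```text
t: 17.32
eef_pos: [0.539, 0.0542, 0.2761]
ee_rot: [3.141, 0.003, -0.077]
force: [0.1, 0.5, -1.7]
width: 0.0313
gripper_force: 29.9
```

Request:
arm_command(
  series=[0,0,0,-0.05,-0.3,0,0.25,0,0,0,-0.09,-0.6,0,0.25,0,0,0,-0.14,-0.85,0,0.25],
)

```text
t: 17.7
eef_pos: [0.5316, 0.14, 0.2761]
ee_rot: [3.14, 0.002, -0.077]
force: [0.7, 0.1, -2.0]
width: 0.031
gripper_force: 29.9
```

Request:
arm_command(
  series=[0,0,0,-0.05,-0.3,0,0.25,0,0,0,-0.09,-0.6,0,0.25,0,0,0,-0.14,-0.85,0,0.25],
)

```text
t: 18.08
eef_pos: [0.5243, 0.2258, 0.276]
ee_rot: [3.14, 0.002, -0.077]
force: [1.4, -0.8, -2.2]
width: 0.0313
gripper_force: 29.9
```

Request:
arm_command(
  series=[0,0,0.1,-0.04,-0.25,0,0.25,0,0,0.2,-0.09,-0.55,0,0.25,0,0,0.3,-0.15,-0.83,0,0.25,0,0,0.4,-0.15,-0.83,0,0.25,0,0,0.5,-0.15,-0.83,0,0.25,0,0,0.6,-0.15,-0.83,0,0.25,0,0,0.654,-0.15,-0.83,0,0.25,0,0,0.654,-0.15,-0.83,0,0.25],
)

```text
t: 19.08
eef_pos: [0.516, 0.3085, 0.2762]
ee_rot: [3.139, -0.001, -1.104]
force: [-0.3, -0.2, -1.3]
width: 0.0314
gripper_force: 29.9
```

Run:
```python
from h import *
import pickle
from station import arm
f,m=snap("w13");M={n:arm.camera_model(n) for n in("scene","top")};F={n:arm.grab_frame(n) for n in M}
for n in M: cv2.imwrite(f"pics/{n}13.png",F[n])
tcp=np.array(arm.get_state()["eef_pos"])
for n in M: print(n,"cap exp",proj(M[n],tcp-[0,0,.0125]),"lab exp",proj(M[n],tcp+[-.0041,.0277,-.0575]),"blue",[b for b in blobs(mask(F[n],"blue")) if np.hypot(*(np.array(b[0])-proj(M[n],tcp-[0,0,.05])))<60],"yel",[b for b in blobs(mask(F[n],"yellow"),4) if np.hypot(*(np.array(b[0])-proj(M[n],tcp-[0,0,.05])))<60])
for c in("yellow","blue"):print("wrist",c,blobs(mask(f,c)))
print(proj(m,tcp-[0,0,-.0025]))
```

```text
[0.5161 0.3086 0.2765] [ 3.1395e+00 -5.0000e-04 -1.1030e+00] [ 0.863  0.223 -0.113 -0.    -1.237 -0.395] [-0.08 -0.04 -2.84] 0.03155371971726389 19.125
scene cap exp [382.45834607 195.63770615] lab exp [391.06247095 212.2948398 ] blue [] yel [([390.1, 214.6], [388, 209, 5, 12, 25])]
top cap exp [153.61048074 222.83580428] lab exp [146.18118462 226.35305688] blue [] yel []
wrist yellow [([211.1, 304.0], [206, 277, 14, 54, 369]), ([352.1, 306.4], [348, 279, 8, 52, 193]), ([278.1, 287.5], [275, 286, 9, 3, 15]), ([322.1, 352.7], [134, 343, 350, 17, 3704])]
wrist blue [([54.4, 223.5], [0, 183, 115, 80, 1413]), ([280.5, 264.3], [248, 234, 66, 55, 2941]), ([78.7, 347.9], [67, 333, 22, 28, 204])]
[277.83334169 288.63579134]
```

Request:
arm_command(
  series=[0,0,0,-0.01,-0.01,-0.03,0.25,0,0,0,-0.01,-0.01,-0.03,0.25,0,0,0,-0.01,-0.01,-0.03,0.25,0,0,0,-0.01,-0.01,-0.03,0.25],
)

```text
t: 19.73
eef_pos: [0.5169, 0.3102, 0.281]
ee_rot: [-3.142, 0.0, -1.105]
force: [-0.4, 0.9, -1.7]
width: 0.0311
gripper_force: 29.9
```

Run:
```python
from h import *
from station import arm
s=arm.get_state();tcp=np.array(s["eef_pos"]);print(tcp.round(4),np.round(s["ee_rot"],4),np.round(s["force"],1),s["t"])
m=arm.camera_model("scene");f=np.mean([arm.grab_frame("scene") for _ in range(4)],0)
# visible label edge: surface points turned towards the scene camera
for a in(1.0,1.3):
    for dz in(-.0405,-.0745,-.0875):print(a,dz,proj(m,tcp+[.028*np.cos(a),.028*np.sin(a),dz]).round(1))
for r in range(200,232):print(r,[tuple(int(v) for v in f[r,c]) for c in(384,387,389,391)])
```

```text
[0.5169 0.3102 0.281 ] [-3.1415e+00  1.0000e-04 -1.1047e+00] [-0.4  0.9 -1.7] 19.725
1.0 -0.0405 [388.6 210.4]
1.0 -0.0745 [386.4 220.7]
1.0 -0.0875 [385.6 224.6]
1.3 -0.0405 [391. 209.]
1.3 -0.0745 [388.8 219.3]
1.3 -0.0875 [388.  223.2]
200 [(114, 126, 133), (112, 124, 131), (114, 126, 133), (109, 120, 128)]
201 [(89, 97, 104), (92, 102, 109), (89, 98, 107), (110, 121, 127)]
202 [(69, 76, 81), (70, 77, 82), (67, 77, 81), (125, 138, 141)]
203 [(100, 111, 119), (103, 114, 120), (73, 80, 87), (135, 147, 150)]
204 [(114, 125, 133), (113, 125, 135), (104, 114, 125), (138, 151, 154)]
205 [(95, 107, 113), (100, 112, 117), (106, 116, 123), (138, 150, 153)]
206 [(128, 141, 143), (128, 139, 143), (122, 135, 138), (125, 137, 139)]
207 [(127, 139, 142), (128, 141, 144), (126, 139, 141), (120, 131, 134)]
208 [(118, 129, 132), (121, 133, 137), (121, 133, 136), (127, 133, 132)]
209 [(121, 133, 136), (121, 133, 137), (123, 132, 135), (88, 127, 145)]
210 [(119, 132, 135), (122, 133, 138), (129, 136, 140), (38, 111, 139)]
211 [(122, 132, 136), (126, 136, 140), (129, 135, 137), (23, 103, 132)]
212 [(
[... 727 characters left out ...]
37), (123, 136, 137), (106, 113, 120), (97, 101, 109)]
223 [(122, 137, 139), (121, 133, 136), (103, 109, 117), (99, 105, 112)]
224 [(117, 130, 132), (106, 115, 123), (103, 108, 116), (101, 105, 114)]
225 [(103, 110, 117), (101, 107, 115), (101, 106, 114), (97, 103, 110)]
226 [(99, 105, 113), (101, 104, 115), (101, 107, 115), (100, 105, 113)]
227 [(102, 107, 116), (101, 105, 114), (100, 105, 114), (99, 105, 113)]
228 [(101, 106, 114), (98, 103, 111), (99, 106, 113), (100, 105, 115)]
229 [(101, 107, 116), (100, 104, 112), (100, 104, 113), (98, 103, 111)]
230 [(101, 106, 115), (97, 102, 111), (102, 108, 114), (99, 103, 111)]
231 [(101, 106, 114), (99, 103, 110), (102, 105, 114), (97, 101, 111)]
```

Scene check: the label's top and bottom edges are at rows 209.3 and 219.9, against the expected 209.0 and 219.3. So the label sits where the hand position says. A 1 mm trim down, settle and hand in.

Request:
arm_command(
  series=[0,0,0,0,0,0.01,0.25,0,0,0,0,0,0.01,0.25,0,0,0,0,0,0.01,0.25,0,0,0,0,0,0.01,0.25,0,0,0,0,0,0.01,0.25,0,0,0,0,0,0.01,0.25],
)

```text
t: 20.68
eef_pos: [0.517, 0.3102, 0.2799]
ee_rot: [3.142, 0.0, -1.105]
force: [-0.8, -0.4, -2.7]
width: 0.0314
gripper_force: 29.9
```

Run:
```python
from station import arm
import numpy as np
s=arm.get_state();print(np.round(s["eef_pos"],4),np.round(s["ee_rot"],3),np.abs(s["qd"]).max())
p=s["eef_pos"]
if abs(p[2]-.2795)<.003 and np.hypot(p[0]-.5165,p[1]-.3095)<.003: print(arm.job_done())
```

```text
[0.517  0.3102 0.2799] [ 3.142  0.    -1.105] 0.0024013554755164166
the job is handed in; nothing more can be done
None
```

The job is handed in, at about 21 s of the allowed 69 s: the orange ring hangs on the stand's collar, and the arm is holding the blue-capped pot upright over the black disc, its label facing the lens and level with it to within about 2 mm by my measurements; no verdict was returned.

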